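# Sweep the tea lights into the dust pan

## Task

Clear the burnt-out tea lights off the bench: with the fingertips, push all three along the bench top and in through the mouth of the dust pan, until each lies flat on the pan floor, fully inside the mouth. Slide them, do not pick them up or flick them, and leave the ashtray, the incense holder and the mug where they stand.

Things in the scene. Friction and masses are not known exactly. Their poses are not given: they have to be found in the camera images.
- pan: Fixed steel dust pan, open mouth at its -y side. Origin: centre, bench level; x along mouth, y mouth to back, z up. Ramp from bench level (y -81 mm) to the flat floor 2.5 mm high (y -45 to +74). Side walls, inner faces x = +-101, from y -64 back, and back wall, inner face y +74, are 4 mm thick, 32 high. Wooden handle behind, to y +200, 40 high. Mouth faces the tea lights within about 0.25 rad.
- tealight_a: A burnt-out tea light: plain aluminium cup, a disc 38 mm across and 16 mm tall with white wax in it, about 20 g, loose and lying flat; one of three alike. It slides easily when its side is pushed. Origin: centre of its underside, z up.
- tealight_b: A burnt-out tea light: plain aluminium cup, a disc 38 mm across and 16 mm tall with white wax in it, about 20 g, loose and lying flat; one of three alike. It slides easily when its side is pushed. Origin: centre of its underside, z up.
- tealight_c: A burnt-out tea light: plain aluminium cup, a disc 38 mm across and 16 mm tall with white wax in it, about 20 g, loose and lying flat; one of three alike. It slides easily when its side is pushed. Origin: centre of its underside, z up.
- ashtray: Round clear glass ashtray, 80 mm across, 30 mm tall, loose, among the tea lights. Origin: centre of its underside.
- incense_holder: Dark wooden pipe-style incense holder lying flat, loose, among the tea lights: a tube 110 mm long (its y axis), 22 mm wide, 26 mm tall. Origin: centre of its underside.
- mug: White mug, 80 mm across, 90 mm tall, loose, off to the right. Origin: centre of its underside; its handle is at its +y side.

How it is judged:
By the outcome, as a careful person would: the job done as asked, in the order asked, and still so for the second after the job is handed in, with the robot touching nothing.
It also fails if it takes over 72 s, if anything falls off the work surface, if the arm or the gripper's body presses on something with over 40 N, if the wrist force passes 120 N, or if a joint passes its speed limit or range.

## Robot

A 6-joint arm with a two-finger parallel gripper is mounted at the origin on the work surface. World frame = base frame: x ahead of the robot, y to its left, z up, the work surface at z = 0. Lengths are in m, angles in rad, forces in N, time in s.
With the tool pointing down it reaches from about 0.35 to 0.775 m from the base axis. Payload 7.3 kg.
Tool frame: the origin (TCP) lies on the centre line of the jaws, within the pads' length; the fingertips stand 11 mm ahead of it and the grasp point (between the pads) lies 8 mm behind it; z points along the fingers, y is the direction in which the jaws open and shut (so a half turn about z gives the same grasp; the last joint's range is limited). The gripper opens to 92 mm and grips with 3 to 60 N. Pads are 19 mm wide; open, the fingers measure 130 mm over their backs; the gripper's body (75 mm by 190 mm) begins 47 mm behind the grasp point.
Start: joints at [1.121, 0.342, 1.524, -0, 1.275, -0.146], TCP at [0.157, 0.501, 0.238] pointing down, gripper open.
Joint ranges: [-2.53, 2.53], [-0.77, 2.02], [0.04, 2.7], [-1, 4.14], [0.28, 2.66], [-3.11, 3.11]. Speed limits (rad/s): [2.57, 2.57, 3.14, 3.14, 3.14, 3.14].

## Interface

Orientations are given as [roll, pitch, yaw] about the fixed x, y, z axes, in that order (R = Rz(yaw) Ry(pitch) Rx(roll)).
In Python, from cell import robot gives the robot as it stands.
- The arm moves only by the tool jog_arm, never from a script. Its argument "deltas" is one flat list of numbers, 6 for each row, row after row: the shift along the world's x, y, z in units of 0.1 m (1.0 is 0.1 m), then the turn, a rotation vector about the world's x, y, z in units of 90 degrees (1.0 is 90 degrees). A call has 1 to 5 rows; each row is the pose to reach, as a shift and turn from the pose commanded when the call began; what a row does not reach only later rows make up. A row lasts 1/12 s, in which the tool goes at most 41.7 mm and 7.16 degrees, less where a joint would pass 70% of its speed; a pose out of reach is approached as far as the arm can. A call with a number of a shift or a turn outside -1 to 1 is refused whole. A call with a gripper value outside its range is refused whole. "claw" is the opening, from 0 (shut) to 1 (fully open), set as the call begins (left out, the last holds). The fingers move at their own pace and stop on an object; "newtons" is the grip in N (left out, the last holds). Time passes only in rows, so rows that repeat a pose let the fingers close. It gives the time, the measured TCP pose, the force and the opening at its end, in the units of the state.
- robot.observe(): the state, without advancing time (a new reading comes with each control period).
- robot.read_camera(name): name is "scene" or "top"; returns the picture (400x640x3 uint8, red, green, blue); there is no depth.
- robot.camera_params(name): a dict with "fx", "fy", "cx", "cy" (pixels), "k1" (the pictures are not rectified: a ray, as slopes to the right and down, at radius r is drawn at 1 + k1 r^2 times it, then the intrinsics apply), "R" (3x3) and "t" (3): a world point X has camera coordinates R X + t. Camera axes: x right, y down, z forward; pixel columns grow to the right and rows downward; lengths in m; the calibration is good to about 2 mm. A picture is of the moment at which its call begins. camera_params takes no time and is no camera call.
- robot.hand_in(): hands the job in, once; it reports no verdict.
The state is a dict: "time": time; "qpos": joint angles; "qvel": joint speeds; "joint_efforts": joint torques, N m; "tool_pos": TCP position; "tool_rot": TCP orientation; "contact_force": force on the tool from outside, world axes, zero at the start; "torque": the same for the moment, N m; "opening": finger opening in m.
Only numpy, scipy, OpenCV 4.12 (cv2) and the standard library are available. Lean on these libraries where they do the work, as an engineer would, in place of code of your own. Each camera call takes 0.05 s, during which the arm holds its last target. There are 200 camera calls.

## Working session

There is one attempt and no reset: what is moved stays moved. The work goes in short steps, Python scripts to look and compute and a tool call to move; the robot and the scene stay as the last step left them, time stands still between calls to the robot, and variables do not carry over. Pictures are saved under pics/ and viewed, about 8 in all and at most 12, crops included, and the job is handed in when it is done.

Besides the shell and the picture viewer there is one more tool, called after "Emit:" by a JSON object that holds its "api" and its "payload". jog_arm: Moves the arm, as the interface text tells. Its arguments: {"type":"object","properties":{"deltas":{"type":"array","items":{"type":"number"}},"claw":{"type":"number"},"newtons":{"type":"number"}},"required":["deltas"]}

```bash
mkdir -p pics; ls
python3 - <<'E'
from cell import robot
import cv2
for n in("top","scene"):
    cv2.imwrite(f"pics/{n}0.png",cv2.cvtColor(robot.read_camera(n),cv2.COLOR_RGB2BGR))
    p=robot.camera_params(n);print(n,p)
s=robot.observe();print(s)
E
```

```text
pics
top {'fx': 376.9906319886694, 'fy': 376.9906319886694, 'cx': 320.0455272421512, 'cy': 200.21771578501983, 'k1': -0.0077443851272231135, 'R': array([[ 0.02287274, -0.99971806, -0.00637466],
       [-0.99471484, -0.02211894, -0.1002653 ],
       [ 0.10009603,  0.00863431, -0.99494032]]), 't': array([-0.0570207 ,  0.54365212,  0.82928222])}
scene {'fx': 492.4648351639261, 'fy': 492.4648351639261, 'cx': 313.71025216361227, 'cy': 196.38289673659693, 'k1': -0.02883007178927605, 'R': array([[ 0.82183861,  0.56958555, -0.01239374],
       [ 0.47484398, -0.69683507, -0.53753518],
       [-0.31480866,  0.43588207, -0.84315024]]), 't': array([-0.41103514, -0.29854281,  1.57835587])}
{'time': 0.1, 'qpos': array([ 1.12097194e+00,  3.42649119e-01,  1.52492572e+00, -2.22455784e-05,
        1.27540962e+00, -1.46013725e-01]), 'qvel': array([-0.00050331, -0.00100488, -0.00261456,  0.00116704, -0.00063602,
        0.00134932]), 'joint_efforts': array([ 1.62940312e-03, -4.32004845e+01, -2.44699091e+01,  7.19941081e-02,
        5.24159241e-02, -4.34139952e-05]), 'tool_pos': array([0.15689446, 0.50063686, 0.23711502]), 'tool_rot': array([-3.14021257e+00, -1.81454135e-04,  2.83778836e+00]), 'contact_force': array([ 0.1608403 , -0.22888714, -0.25596117]), 'torque': array([ 9.48552894e-03,  5.66890023e-05, -4.34124009e-02]), 'opening': 0.09195149628929224}
```

View pics/top0.png

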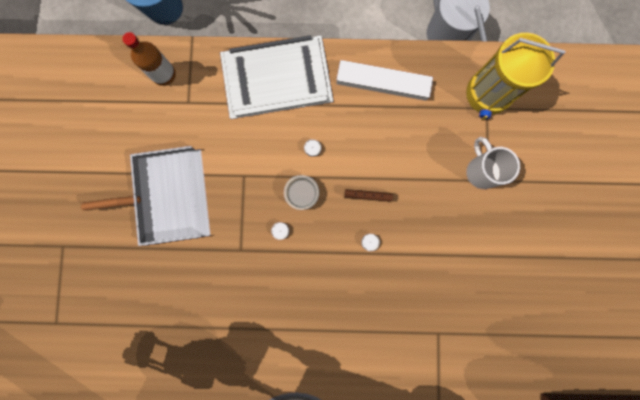

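View pics/scene0.png

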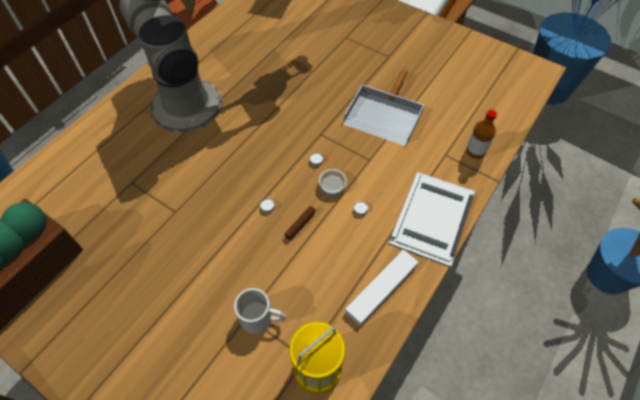

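Top view: tea lights at (313,148), (280,231) and (371,242). The ashtray is at (302,193), the incense holder at (369,195), the mug at (495,168). The pan's mouth edge runs (203,150)-(210,237), facing the tea lights. The scene view agrees.

```bash
cat > h.py <<'E'
import numpy as np, cv2
from cell import robot
def und(n,uv):
    p=robot.camera_params(n); K=np.array([[p["fx"],0,p["cx"]],[0,p["fy"],p["cy"]],[0,0,1]])
    q=cv2.undistortPoints(np.array(uv,float).reshape(-1,1,2),K,np.array([p["k1"],0,0,0,0]))[:,0]
    return p,q
def plane(n,uv,z):
    p,q=und(n,uv); R,t=p["R"],p["t"]; c=-R.T@t; d=np.c_[q,np.ones(len(q))]@R
    return c+d*((z-c[2])/d[:,2])[:,None]
def tri(u1,u2):
    A=[];b=[]
    for n,u in(("top",u1),("scene",u2)):
        p,q=und(n,[u]);R,t=p["R"],p["t"]
        for i in(0,1): A.append(R[i]-q[0,i]*R[2]);b.append(q[0,i]*t[2]-t[i])
    return np.linalg.lstsq(np.array(A),np.array(b),rcond=None)[0]
def blobs(im,lo,hi,amin,amax,roi):
    x0,y0,x1,y1=roi; m=np.zeros(im.shape[:2],np.uint8)
    m[y0:y1,x0:x1]=cv2.inRange(cv2.cvtColor(im,cv2.COLOR_RGB2HSV),lo,hi)[y0:y1,x0:x1]
    n,l,s,c=cv2.connectedComponentsWithStats(m)
    return [(c[i].round(1),s[i]) for i in range(1,n) if amin<=s[i,4]<=amax]
W=((0,0,150),(180,70,255))
E
python3 - <<'E'
from h import *
im={n:cv2.cvtColor(cv2.imread(f"pics/{n}0.png"),cv2.COLOR_BGR2RGB) for n in("top","scene")}
T=blobs(im["top"],*W,60,3000,(215,120,460,260)); S=blobs(im["scene"],*W,60,3000,(240,140,375,250))
for b in T: print("T",b[0],b[1],plane("top",[b[0]],.012)[0].round(4))
for b in S: print("S",b[0],b[1],plane("scene",[b[0]],.012)[0].round(4))
P=blobs(im["top"],(0,0,60),(180,60,255),1500,20000,(120,130,225,255));print("pan",P)
D=blobs(im["top"],(0,0,0),(180,255,90),100,3000,(335,180,405,210));print("inc",D,[plane("top",[b[0]],.02) for b in D])
for a in T:
  for b in S:
    if a[1][4]<400 and b[1][4]<400: print(tri(a[0],b[0]).round(4))
a=cv2.imread("pics/top0.png")[130:260,110:410]; cv2.imwrite("pics/c1.png",cv2.resize(a,(800,347),interpolation=cv2.INTER_CUBIC))
a=cv2.imread("pics/scene0.png")[70:250,250:450]; cv2.imwrite("pics/c2.png",cv2.resize(a,(666,600),interpolation=cv2.INTER_CUBIC))
E
```

```text
T [312.  147.3] [304 139  17  17 230] [ 0.6706 -0.0229  0.012 ]
T [301.1 192.8] [284 175  34  35 790] [ 5.626e-01 -3.000e-04  1.200e-02]
T [279.4 230.5] [271 222  18  18 250] [0.4744 0.0471 0.012 ]
T [370.1 242. ] [361 234  19  17 256] [ 0.4529 -0.1612  0.012 ]
S [316.  157.6] [310 153  13  10 111] [0.4748 0.0486 0.012 ]
S [332.2 182.5] [319 170  28  23 339] [0.5626 0.002  0.012 ]
S [266.9 204.2] [260 199  15  12 131] [ 0.4539 -0.1593  0.012 ]
S [360.6 206.9] [354 201  14  12 132] [ 0.6714 -0.0215  0.012 ]
pan [(array([169.1, 195.2]), array([ 130,  146,   80,  100, 6591], dtype=int32))]
inc [(array([364.3, 194.8]), array([345, 191,  46,   8, 131], dtype=int32))] [array([[ 0.56025431, -0.14583354,  0.02      ]])]
[ 0.5921 -0.0576  0.2347]
[ 0.6224 -0.0466  0.135 ]
[ 0.5734 -0.1253  0.1711]
[ 0.6711 -0.0224  0.0126]
[0.4749 0.0474 0.0133]
[ 0.4925  0.0774 -0.1424]
[ 0.4258 -0.0096 -0.1518]
[ 0.5343  0.1191 -0.3082]
[ 0.5074 -0.1052  0.2154]
[ 0.5296 -0.1074  0.1405]
[ 0.4537 -0.1604  0.0133]
[ 0.5717 -0.1074  0.0921]
```

View pics/c1.png

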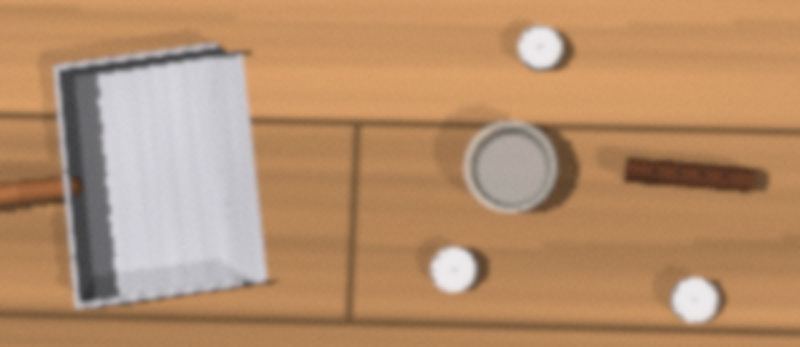

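Crop: pan lip corners at full-image pixels (201.1,150.6) and (210.5,236.1). Back wall top corners at (131.4,155.1) and (138.9,245.1).

Run:
```python
from h import *
L=plane("top",[(201.1,150.6),(210.5,236.1)],0.0);B=plane("top",[(131.4,155.1),(138.9,245.1)],.032)
print(L,B)
for a in(L,B):
    d=a[0]-a[1];print(np.linalg.norm(d),np.arctan2(d[1],d[0]),a.mean(0))
im=cv2.imread("pics/scene0.png")[70:150,330:440];cv2.imwrite("pics/c2.png",cv2.resize(im,(770,560),interpolation=cv2.INTER_CUBIC))
```

```text
[[0.66002065 0.24155294 0.        ]
 [0.45793378 0.20851163 0.        ]] [[0.63887702 0.39112078 0.032     ]
 [0.43412126 0.35912499 0.032     ]]
0.2047701880463713 0.1620665103406957 [0.55897721 0.22503228 0.        ]
0.20724056101212227 0.15500963462834366 [0.53649914 0.37512289 0.032     ]
```

View pics/c2.png

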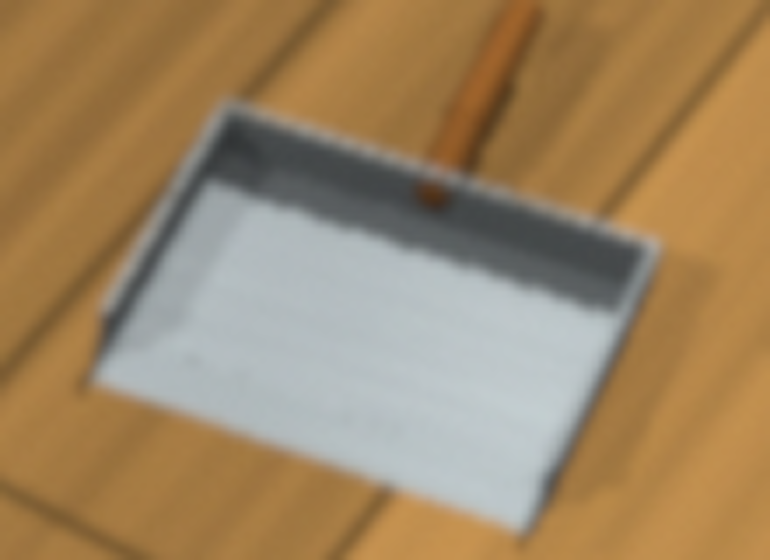

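Pan: yaw about 0.16, centre about (0.5475, 0.301). Each tea light gets cradled between the slightly opened fingertips. B goes first, starting from behind it at (0.464, 0.003).

Emit:
{"api": "jog_arm", "payload": {"deltas": [0.614, -0.996, -0.2, 0, 0, -0.193, 0.614, -0.996, -0.2, 0, 0, -0.193, 0.614, -0.996, -0.2, 0, 0, -0.193], "claw": 0.22, "newtons": 20}}

```text
time: 0.35
tool_pos: [0.2185, 0.3995, 0.2168]
tool_rot: [-3.14, 0.0, 2.53]
contact_force: [0.9, 0.5, 0.3]
opening: 0.0768
```

Emit:
{"api": "jog_arm", "payload": {"deltas": [0.614, -0.996, -0.2, 0, 0, -0.193, 0.614, -0.996, -0.2, 0, 0, -0.193, 0.614, -0.996, -0.2, 0, 0, -0.193]}}

```text
time: 0.6
tool_pos: [0.2802, 0.2996, 0.1972]
tool_rot: [-3.141, 0.0, 2.225]
contact_force: [1.9, 0.2, -0.2]
opening: 0.0563
```

Emit:
{"api": "jog_arm", "payload": {"deltas": [0.614, -0.996, -0.2, 0, 0, -0.193, 0.614, -0.996, -0.2, 0, 0, -0.193, 0.614, -0.996, -0.2, 0, 0, -0.193]}}

```text
time: 0.85
tool_pos: [0.3418, 0.2, 0.1773]
tool_rot: [-3.141, 0.0, 1.922]
contact_force: [0.9, 0.8, 0.6]
opening: 0.0365
```

Emit:
{"api": "jog_arm", "payload": {"deltas": [0.614, -0.996, -0.2, 0, 0, -0.193, 0.614, -0.996, -0.2, 0, 0, -0.193, 0.614, -0.996, -0.2, 0, 0, -0.193]}}

```text
time: 1.1
tool_pos: [0.4034, 0.1003, 0.1573]
tool_rot: [3.142, 0.0, 1.618]
contact_force: [0.8, 1.6, 0.3]
opening: 0.021
```

Emit:
{"api": "jog_arm", "payload": {"deltas": [0.614, -0.996, -0.2, 0, 0, -0.193, 0.614, -0.996, -0.2, 0, 0, -0.193, 0.614, -0.996, -0.2, 0, 0, -0.193, 0.614, -0.996, -0.2, 0, 0, -0.193]}}

```text
time: 1.43
tool_pos: [0.4668, -0.0019, 0.1366]
tool_rot: [3.14, 0.001, 1.314]
contact_force: [-0.5, -0.3, -0.8]
opening: 0.0201
```

Emit:
{"api": "jog_arm", "payload": {"deltas": [0, 0, -0.4, 0, 0, 0, 0, 0, -0.8, 0, 0, 0, 0, 0, -1, 0, 0, 0]}}

```text
time: 1.68
tool_pos: [0.4619, 0.0031, 0.0345]
tool_rot: [-3.137, 0.0, 1.322]
contact_force: [-0.5, 1.4, -0.8]
opening: 0.02
```

Emit:
{"api": "jog_arm", "payload": {"deltas": [0, 0, -0.1, 0, 0, 0, 0, 0, -0.2, 0, 0, 0, 0, 0, -0.2, 0, 0, 0]}}

```text
time: 1.93
tool_pos: [0.4625, 0.0034, 0.0158]
tool_rot: [-3.137, 0.0, 1.322]
contact_force: [0.4, 0.5, 1.1]
opening: 0.0199
```

Run:
```python
from h import *
print(robot.observe()["tool_pos"])
im=robot.read_camera("top");cv2.imwrite("pics/t1.png",cv2.cvtColor(cv2.resize(im[130:260,110:410],(800,347)),cv2.COLOR_RGB2BGR))
```

```text
[0.4624598  0.00338464 0.01581643]
```

View pics/t1.png

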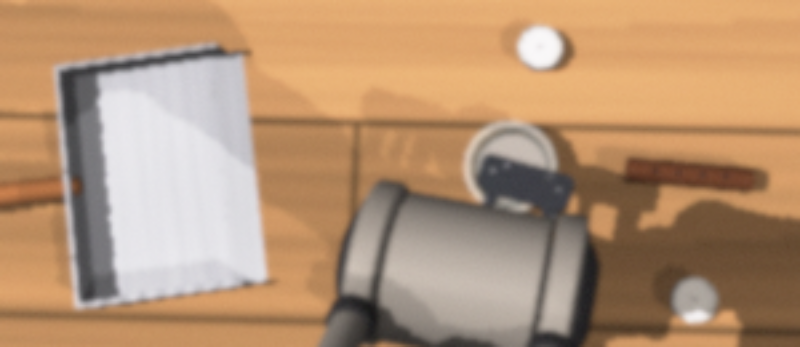

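The ashtray and the other lights are undisturbed, and B is hidden under the gripper. Next is pushing B gently.

Emit:
{"api": "jog_arm", "payload": {"deltas": [0.01, 0.05, 0.01, 0, 0, 0, 0.03, 0.12, 0.01, 0, 0, 0, 0.055, 0.21, 0.02, 0, 0, 0, 0.08, 0.315, 0.02, 0, 0, 0, 0.108, 0.42, 0.02, 0, 0, 0]}}

```text
time: 2.4
tool_pos: [0.4754, 0.0462, 0.0203]
tool_rot: [3.14, -0.0, 1.322]
contact_force: [-0.2, 0.5, 0.3]
opening: 0.0203
```

Emit:
{"api": "jog_arm", "payload": {"deltas": [0.027, 0.105, 0, 0, 0, 0, 0.054, 0.21, 0, 0, 0, 0, 0.08, 0.315, 0, 0, 0, 0, 0.108, 0.42, 0, 0, 0, 0, 0.135, 0.525, 0, 0, 0, 0]}}

```text
time: 2.82
tool_pos: [0.4886, 0.0987, 0.0197]
tool_rot: [3.142, 0.0, 1.322]
contact_force: [0.0, 0.1, 0.4]
opening: 0.0203
```

Emit:
{"api": "jog_arm", "payload": {"deltas": [0.027, 0.105, 0, 0, 0, 0, 0.054, 0.21, 0, 0, 0, 0, 0.08, 0.315, 0, 0, 0, 0, 0.108, 0.42, 0, 0, 0, 0, 0.135, 0.525, 0, 0, 0, 0]}}

```text
time: 3.23
tool_pos: [0.5021, 0.151, 0.0197]
tool_rot: [3.142, 0.0, 1.322]
contact_force: [-1.0, -1.1, -0.5]
opening: 0.0202
```

Run:
```python
from h import *
print(robot.observe()["tool_pos"],robot.observe()["contact_force"])
a=robot.read_camera("top")[130:260,110:410];b=robot.read_camera("scene")[70:250,240:440]
o=np.hstack([cv2.resize(a,(470,204)),np.pad(cv2.resize(b,(226,204)),((0,0),(4,0),(0,0)))])
cv2.imwrite("pics/t2.png",cv2.cvtColor(o,cv2.COLOR_RGB2BGR))
```

```text
[0.50206266 0.15104486 0.0197176 ] [-1.04477447 -1.13378058 -0.46026594]
```

View pics/t2.png

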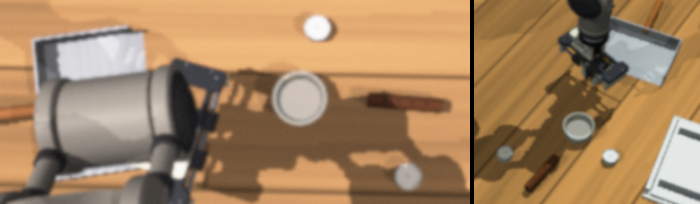

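B has left its old spot and is riding ahead of the fingertips near the pan lip. The other objects are unmoved. Continuing.

Emit:
{"api": "jog_arm", "payload": {"deltas": [0.027, 0.105, -0.005, 0, 0, 0, 0.054, 0.21, -0.01, 0, 0, 0, 0.08, 0.315, -0.01, 0, 0, 0, 0.108, 0.42, -0.01, 0, 0, 0, 0.135, 0.525, -0.01, 0, 0, 0]}}

```text
time: 3.75
tool_pos: [0.5157, 0.2036, 0.0187]
tool_rot: [3.141, -0.0, 1.322]
contact_force: [-0.5, 0.2, -0.1]
opening: 0.02
```

Emit:
{"api": "jog_arm", "payload": {"deltas": [0.027, 0.105, 0, 0, 0, 0, 0.054, 0.21, 0, 0, 0, 0, 0.08, 0.315, 0, 0, 0, 0, 0.108, 0.42, 0, 0, 0, 0, 0.135, 0.525, 0, 0, 0, 0]}}

```text
time: 4.17
tool_pos: [0.5291, 0.2561, 0.0187]
tool_rot: [3.142, -0.0, 1.322]
contact_force: [0.5, -0.8, 0.1]
opening: 0.0203
```

Emit:
{"api": "jog_arm", "payload": {"deltas": [0.027, 0.105, 0, 0, 0, 0, 0.054, 0.21, 0, 0, 0, 0, 0.08, 0.31, 0, 0, 0, 0, 0.1, 0.39, 0, 0, 0, 0, 0.115, 0.45, 0, 0, 0, 0]}}

```text
time: 4.58
tool_pos: [0.5406, 0.3011, 0.0187]
tool_rot: [3.141, -0.0, 1.322]
contact_force: [0.3, 0.8, 0.2]
opening: 0.0202
```

Emit:
{"api": "jog_arm", "payload": {"deltas": [0.02, 0.08, 0, 0, 0, 0, 0.035, 0.14, 0, 0, 0, 0, 0.04, 0.16, 0, 0, 0, 0, 0.04, 0.16, 0, 0, 0, 0]}}

```text
time: 4.92
tool_pos: [0.5444, 0.3164, 0.0187]
tool_rot: [3.141, -0.0, 1.322]
contact_force: [-0.3, 0.5, -0.6]
opening: 0.0202
```

Emit:
{"api": "jog_arm", "payload": {"deltas": [-0.05, -0.15, 0.0, 0, 0, 0, -0.05, -0.2, 0.3, 0, 0, 0, -0.05, -0.2, 0.7, 0, 0, 0, -0.05, -0.2, 1, 0, 0, 0]}}

```text
time: 5.25
tool_pos: [0.5395, 0.2952, 0.1207]
tool_rot: [3.141, 0.0, 1.321]
contact_force: [1.0, 0.1, 0.7]
opening: 0.0203
```

Emit:
{"api": "jog_arm", "payload": {"deltas": [0.352, -0.908, 0, 0, 0, 0.069, 0.352, -0.908, 0, 0, 0, 0.069, 0.352, -0.908, 0, 0, 0, 0.069]}}

```text
time: 5.5
tool_pos: [0.5762, 0.2008, 0.1197]
tool_rot: [3.139, 0.001, 1.428]
contact_force: [0.2, 0.2, -0.2]
opening: 0.0201
```

Emit:
{"api": "jog_arm", "payload": {"deltas": [0.352, -0.908, 0, 0, 0, 0.069, 0.352, -0.908, 0, 0, 0, 0.069, 0.352, -0.908, 0, 0, 0, 0.069]}}

```text
time: 5.75
tool_pos: [0.6112, 0.1092, 0.1187]
tool_rot: [3.141, 0.002, 1.535]
contact_force: [0.1, 1.1, 0.1]
opening: 0.0201
```

Emit:
{"api": "jog_arm", "payload": {"deltas": [0.352, -0.908, 0, 0, 0, 0.069, 0.352, -0.908, 0, 0, 0, 0.069, 0.352, -0.908, 0, 0, 0, 0.069]}}

```text
time: 6.0
tool_pos: [0.6462, 0.0184, 0.1186]
tool_rot: [3.141, 0.002, 1.643]
contact_force: [-0.5, -0.6, 0.5]
opening: 0.0204
```

Emit:
{"api": "jog_arm", "payload": {"deltas": [0.352, -0.908, 0, 0, 0, 0.069, 0.352, -0.908, 0, 0, 0, 0.069, 0.352, -0.908, 0, 0, 0, 0.069, 0.352, -0.908, 0, 0, 0, 0.069, 0.352, -0.908, 0, 0, 0, 0.069]}}

```text
time: 6.42
tool_pos: [0.6797, -0.0673, 0.1181]
tool_rot: [-3.141, -0.001, 1.753]
contact_force: [0.4, 0.8, -0.7]
opening: 0.0203
```

Run:
```python
from h import *
print(robot.observe()["tool_pos"])
im=robot.read_camera("top");o=cv2.resize(im[130:260,110:410],(800,347))
cv2.imwrite("pics/t3.png",cv2.cvtColor(o,cv2.COLOR_RGB2BGR))
```

```text
[ 0.67965403 -0.06730916  0.1180556 ]
```

View pics/t3.png

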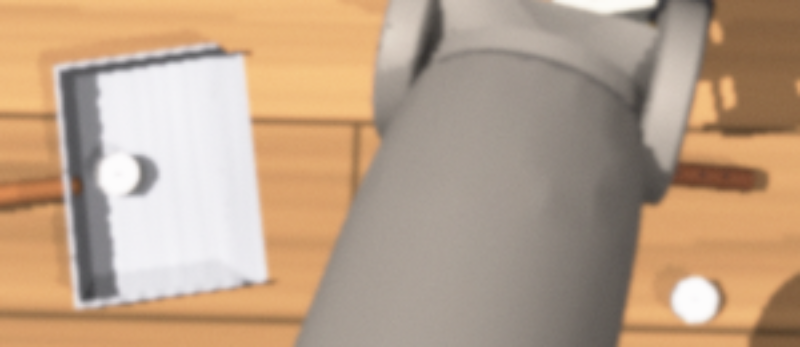

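B lies flat in the pan near the back wall (crop (119,174)), and C is unmoved. Lowering behind A and pushing.

Emit:
{"api": "jog_arm", "payload": {"deltas": [0, 0, -0.35, 0, 0, 0, 0, 0, -0.7, 0, 0, 0, 0, 0, -0.9, 0, 0, 0, 0, 0, -1, 0, 0, 0, 0, 0, -1, 0, 0, 0]}}

```text
time: 6.88
tool_pos: [0.6783, -0.065, 0.0162]
tool_rot: [-3.137, -0.002, 1.757]
contact_force: [-0.3, 0.0, 0.3]
opening: 0.0206
```

Emit:
{"api": "jog_arm", "payload": {"deltas": [-0.01, 0.05, 0, 0, 0, 0, -0.02, 0.12, 0, 0, 0, 0, -0.04, 0.2, 0, 0, 0, 0, -0.06, 0.3, 0, 0, 0, 0, -0.08, 0.41, 0, 0, 0, 0]}}

```text
time: 7.3
tool_pos: [0.6725, -0.0252, 0.02]
tool_rot: [3.14, 0.001, 1.756]
contact_force: [-0.1, 0.3, -0.4]
opening: 0.0201
```

Emit:
{"api": "jog_arm", "payload": {"deltas": [-0.021, 0.11, 0, 0, 0, 0, -0.042, 0.22, 0, 0, 0, 0, -0.063, 0.33, 0, 0, 0, 0, -0.084, 0.44, 0, 0, 0, 0, -0.105, 0.55, 0, 0, 0, 0]}}

```text
time: 7.72
tool_pos: [0.6614, 0.03, 0.0188]
tool_rot: [3.142, -0.0, 1.756]
contact_force: [0.7, -0.1, 0.2]
opening: 0.0204
```

Emit:
{"api": "jog_arm", "payload": {"deltas": [-0.021, 0.11, 0, 0, 0, 0, -0.042, 0.22, 0, 0, 0, 0, -0.063, 0.33, 0, 0, 0, 0, -0.084, 0.44, 0, 0, 0, 0, -0.105, 0.55, 0, 0, 0, 0]}}

```text
time: 8.13
tool_pos: [0.6509, 0.0849, 0.0187]
tool_rot: [-3.142, -0.0, 1.755]
contact_force: [0.5, -0.4, 0.1]
opening: 0.0203
```

Emit:
{"api": "jog_arm", "payload": {"deltas": [-0.021, 0.11, 0, 0, 0, 0, -0.042, 0.22, 0, 0, 0, 0, -0.063, 0.33, 0, 0, 0, 0, -0.084, 0.44, 0, 0, 0, 0, -0.105, 0.55, 0, 0, 0, 0]}}

```text
time: 8.55
tool_pos: [0.6404, 0.1399, 0.0187]
tool_rot: [-3.142, -0.0, 1.755]
contact_force: [0.2, -0.3, 0.7]
opening: 0.0203
```

Emit:
{"api": "jog_arm", "payload": {"deltas": [-0.021, 0.11, 0, 0, 0, 0, -0.042, 0.22, 0, 0, 0, 0, -0.063, 0.33, 0, 0, 0, 0, -0.084, 0.44, 0, 0, 0, 0, -0.105, 0.55, 0, 0, 0, 0]}}

```text
time: 8.97
tool_pos: [0.6299, 0.1949, 0.0187]
tool_rot: [3.142, 0.0, 1.756]
contact_force: [-0.4, -0.7, -0.3]
opening: 0.0203
```

Emit:
{"api": "jog_arm", "payload": {"deltas": [-0.021, 0.11, 0, 0, 0, 0, -0.042, 0.22, 0, 0, 0, 0, -0.063, 0.33, 0, 0, 0, 0, -0.084, 0.44, 0, 0, 0, 0, -0.105, 0.55, 0, 0, 0, 0]}}

```text
time: 9.38
tool_pos: [0.6194, 0.2499, 0.0188]
tool_rot: [3.141, 0.0, 1.756]
contact_force: [0.1, 0.6, 0.1]
opening: 0.0202
```

Emit:
{"api": "jog_arm", "payload": {"deltas": [-0.021, 0.11, 0, 0, 0, 0, -0.042, 0.22, 0, 0, 0, 0, -0.063, 0.32, 0, 0, 0, 0, -0.08, 0.4, 0, 0, 0, 0, -0.09, 0.46, 0, 0, 0, 0]}}

```text
time: 9.8
tool_pos: [0.6102, 0.296, 0.0187]
tool_rot: [3.142, -0.0, 1.756]
contact_force: [-0.3, -1.1, 0.4]
opening: 0.0205
```

Emit:
{"api": "jog_arm", "payload": {"deltas": [-0.015, 0.08, 0, 0, 0, 0, -0.03, 0.14, 0, 0, 0, 0, -0.04, 0.19, 0, 0, 0, 0, -0.04, 0.19, 0, 0, 0, 0]}}

```text
time: 10.13
tool_pos: [0.6063, 0.3148, 0.0187]
tool_rot: [3.141, -0.0, 1.756]
contact_force: [-0.3, -0.5, 0.4]
opening: 0.0203
```

Emit:
{"api": "jog_arm", "payload": {"deltas": [0.03, -0.15, 0.0, 0, 0, 0, 0.03, -0.2, 0.3, 0, 0, 0, 0.03, -0.2, 0.7, 0, 0, 0, 0.03, -0.2, 1, 0, 0, 0]}}

```text
time: 10.47
tool_pos: [0.6104, 0.2917, 0.1207]
tool_rot: [3.141, 0.0, 1.754]
contact_force: [1.3, 0.5, 0.1]
opening: 0.02
```

Emit:
{"api": "jog_arm", "payload": {"deltas": [-0.262, -0.835, 0, 0, 0, -0.02, -0.262, -0.835, 0, 0, 0, -0.02, -0.262, -0.835, 0, 0, 0, -0.02]}}

```text
time: 10.72
tool_pos: [0.5815, 0.2037, 0.119]
tool_rot: [-3.139, 0.003, 1.72]
contact_force: [1.4, 0.4, -0.2]
opening: 0.0203
```

Emit:
{"api": "jog_arm", "payload": {"deltas": [-0.262, -0.835, 0, 0, 0, -0.02, -0.262, -0.835, 0, 0, 0, -0.02, -0.262, -0.835, 0, 0, 0, -0.02]}}

```text
time: 10.97
tool_pos: [0.5551, 0.1204, 0.1185]
tool_rot: [-3.138, 0.002, 1.688]
contact_force: [1.6, 0.3, 0.2]
opening: 0.0204
```

Emit:
{"api": "jog_arm", "payload": {"deltas": [-0.262, -0.835, 0, 0, 0, -0.02, -0.262, -0.835, 0, 0, 0, -0.02, -0.262, -0.835, 0, 0, 0, -0.02]}}

```text
time: 11.22
tool_pos: [0.529, 0.0374, 0.1186]
tool_rot: [-3.139, 0.002, 1.657]
contact_force: [0.2, 0.3, 0.6]
opening: 0.0202
```

Emit:
{"api": "jog_arm", "payload": {"deltas": [-0.262, -0.835, 0, 0, 0, -0.02, -0.262, -0.835, 0, 0, 0, -0.02, -0.262, -0.835, 0, 0, 0, -0.02]}}

```text
time: 11.47
tool_pos: [0.5031, -0.0458, 0.1187]
tool_rot: [-3.141, 0.002, 1.625]
contact_force: [0.6, -0.6, 0.4]
opening: 0.0205
```

Emit:
{"api": "jog_arm", "payload": {"deltas": [-0.262, -0.835, 0, 0, 0, -0.02, -0.262, -0.835, 0, 0, 0, -0.02, -0.262, -0.835, 0, 0, 0, -0.02]}}

```text
time: 11.72
tool_pos: [0.4772, -0.1291, 0.1188]
tool_rot: [-3.141, 0.002, 1.594]
contact_force: [1.7, -1.0, 0.7]
opening: 0.0204
```

Emit:
{"api": "jog_arm", "payload": {"deltas": [-0.262, -0.835, 0, 0, 0, -0.02, -0.262, -0.835, 0, 0, 0, -0.02, -0.262, -0.835, 0, 0, 0, -0.02, -0.262, -0.835, 0, 0, 0, -0.02]}}

```text
time: 12.05
tool_pos: [0.4518, -0.2094, 0.1187]
tool_rot: [3.141, 0.0, 1.562]
contact_force: [0.5, -0.2, -0.2]
opening: 0.0201
```

Run:
```python
from h import *
print(robot.observe()["tool_pos"])
im=robot.read_camera("top");o=cv2.resize(im[130:260,110:410],(800,347))
cv2.imwrite("pics/t4.png",cv2.cvtColor(o,cv2.COLOR_RGB2BGR))
```

```text
[ 0.4518216  -0.20941834  0.11874459]
```

View pics/t4.png

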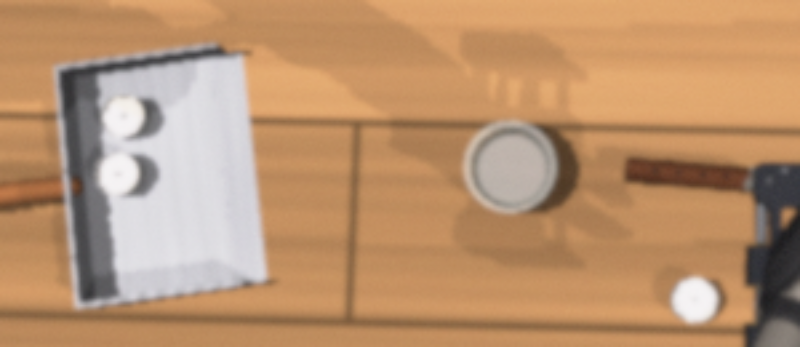

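A and B are side by side in the pan (crop (124,116), (119,174)), and C is untouched at (695,300). Lowering behind C; it takes a bent path that clears the ashtray and the pan's side wall.

Emit:
{"api": "jog_arm", "payload": {"deltas": [0, 0, -0.35, 0, 0, 0, 0, 0, -0.7, 0, 0, 0, 0, 0, -0.9, 0, 0, 0, 0, 0, -1, 0, 0, 0, 0, 0, -1, 0, 0, 0]}}

```text
time: 12.52
tool_pos: [0.4517, -0.2052, 0.0169]
tool_rot: [-3.138, -0.003, 1.569]
contact_force: [0.3, 0.6, -0.4]
opening: 0.0203
```

Emit:
{"api": "jog_arm", "payload": {"deltas": [0, 0.05, 0, 0, 0, 0, 0, 0.12, 0, 0, 0, 0, 0, 0.2, 0, 0, 0, 0, 0.005, 0.3, 0, 0, 0, 0, 0.01, 0.41, 0, 0, 0, 0]}}

```text
time: 12.93
tool_pos: [0.4539, -0.1654, 0.0197]
tool_rot: [3.14, 0.001, 1.567]
contact_force: [0.2, -0.2, 0.5]
opening: 0.0201
```

Emit:
{"api": "jog_arm", "payload": {"deltas": [0.002, 0.11, 0, 0, 0, 0, 0.004, 0.22, 0, 0, 0, 0, 0.006, 0.33, 0, 0, 0, 0, 0.008, 0.44, 0, 0, 0, 0, 0.01, 0.55, 0, 0, 0, 0]}}

```text
time: 13.35
tool_pos: [0.4544, -0.11, 0.0187]
tool_rot: [3.142, -0.0, 1.567]
contact_force: [-0.8, 0.1, 0.4]
opening: 0.0203
```

Emit:
{"api": "jog_arm", "payload": {"deltas": [0.002, 0.11, 0, 0, 0, 0, 0.004, 0.22, 0, 0, 0, 0, 0.006, 0.33, 0, 0, 0, 0, 0.008, 0.44, 0, 0, 0, 0, 0.01, 0.55, 0, 0, 0, 0]}}

```text
time: 13.77
tool_pos: [0.4554, -0.0551, 0.0187]
tool_rot: [-3.142, -0.0, 1.567]
contact_force: [0.3, -0.5, 0.7]
opening: 0.0207
```

Emit:
{"api": "jog_arm", "payload": {"deltas": [0.002, 0.11, 0, 0, 0, 0, 0.004, 0.22, 0, 0, 0, 0, 0.006, 0.33, 0, 0, 0, 0, 0.008, 0.44, 0, 0, 0, 0, 0.01, 0.55, 0, 0, 0, 0]}}

```text
time: 14.18
tool_pos: [0.4564, -0.0001, 0.0187]
tool_rot: [3.142, 0.0, 1.567]
contact_force: [0.2, -0.2, 0.8]
opening: 0.0202
```

Run:
```python
from h import *
print(robot.observe()["tool_pos"])
a=robot.read_camera("top")[130:260,110:410];b=robot.read_camera("scene")[70:250,240:440]
o=np.hstack([cv2.resize(a,(470,204)),cv2.resize(b,(300,270))[:204]])
cv2.imwrite("pics/t5.png",cv2.cvtColor(o,cv2.COLOR_RGB2BGR))
```

```text
[ 4.56433208e-01 -1.13924820e-04  1.87252624e-02]
```

View pics/t5.png

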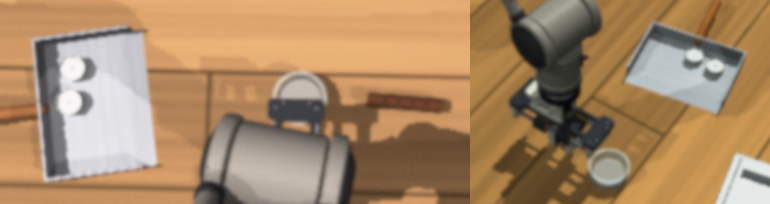

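C has left its old spot and is in the cradle under the gripper, and the ashtray is unmoved. Bending towards the pan mouth.

Emit:
{"api": "jog_arm", "payload": {"deltas": [0.015, 0.09, 0, 0, 0, 0, 0.035, 0.18, 0, 0, 0, 0, 0.06, 0.27, 0, 0, 0, 0, 0.09, 0.365, 0, 0, 0, 0, 0.12, 0.46, 0, 0, 0, 0]}}

```text
time: 14.7
tool_pos: [0.4688, 0.0457, 0.0187]
tool_rot: [3.141, -0.0, 1.567]
contact_force: [0.5, 0.3, 0.5]
opening: 0.02
```

Emit:
{"api": "jog_arm", "payload": {"deltas": [0.026, 0.092, 0, 0, 0, 0, 0.052, 0.184, 0, 0, 0, 0, 0.078, 0.276, 0, 0, 0, 0, 0.104, 0.368, 0, 0, 0, 0, 0.13, 0.46, 0, 0, 0, 0]}}

```text
time: 15.12
tool_pos: [0.4817, 0.0918, 0.0187]
tool_rot: [3.142, 0.0, 1.567]
contact_force: [-2.0, 0.5, 0.6]
opening: 0.0201
```

Emit:
{"api": "jog_arm", "payload": {"deltas": [0.026, 0.092, 0, 0, 0, 0, 0.052, 0.184, 0, 0, 0, 0, 0.078, 0.276, 0, 0, 0, 0, 0.104, 0.368, 0, 0, 0, 0, 0.13, 0.46, 0, 0, 0, 0]}}

```text
time: 15.53
tool_pos: [0.4947, 0.1377, 0.0187]
tool_rot: [3.142, 0.0, 1.567]
contact_force: [-0.5, -0.5, -0.1]
opening: 0.02
```

Emit:
{"api": "jog_arm", "payload": {"deltas": [0.026, 0.092, 0, 0, 0, 0, 0.052, 0.184, 0, 0, 0, 0, 0.078, 0.276, 0, 0, 0, 0, 0.1, 0.368, 0, 0, 0, 0, 0.12, 0.46, 0, 0, 0, 0]}}

```text
time: 15.95
tool_pos: [0.5067, 0.1837, 0.0187]
tool_rot: [3.141, 0.0, 1.567]
contact_force: [-0.4, -0.2, 0.0]
opening: 0.0204
```

Run:
```python
from h import *
print(robot.observe()["tool_pos"])
a=robot.read_camera("top")[130:260,110:410];b=robot.read_camera("scene")[70:250,300:450]
o=np.hstack([cv2.resize(a,(470,204)),cv2.resize(b,(300,360))[:204]])
cv2.imwrite("pics/t6.png",cv2.cvtColor(o,cv2.COLOR_RGB2BGR))
```

```text
[0.50665829 0.18371846 0.01872122]
```

View pics/t6.png

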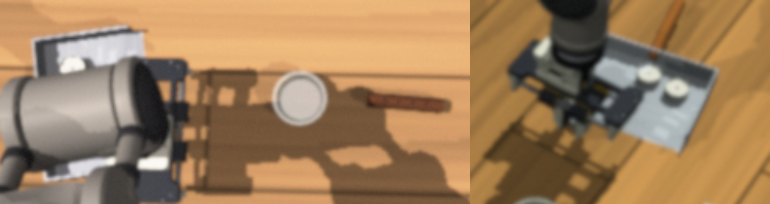

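C isn't left on the bench, so it is still in the cradle. Last leg now, then retreat.

Emit:
{"api": "jog_arm", "payload": {"deltas": [0.015, 0.09, 0, 0, 0, 0, 0.025, 0.18, 0, 0, 0, 0, 0.03, 0.28, 0, 0, 0, 0, 0.03, 0.38, 0, 0, 0, 0, 0.03, 0.48, 0, 0, 0, 0]}}

```text
time: 16.47
tool_pos: [0.5094, 0.2318, 0.0188]
tool_rot: [3.141, -0.0, 1.567]
contact_force: [-0.7, -0.3, 0.7]
opening: 0.02
```

Emit:
{"api": "jog_arm", "payload": {"deltas": [0.005, 0.1, 0, 0, 0, 0, 0.01, 0.2, 0, 0, 0, 0, 0.01, 0.3, 0, 0, 0, 0, 0.01, 0.38, 0, 0, 0, 0, 0.01, 0.45, 0, 0, 0, 0]}}

```text
time: 16.88
tool_pos: [0.5103, 0.2768, 0.0187]
tool_rot: [-3.142, 0.0, 1.568]
contact_force: [-1.0, 0.3, 0.5]
opening: 0.0202
```

Emit:
{"api": "jog_arm", "payload": {"deltas": [0, 0.05, 0, 0, 0, 0, 0, 0.09, 0, 0, 0, 0, 0, 0.11, 0, 0, 0, 0, 0, 0.11, 0, 0, 0, 0]}}

```text
time: 17.22
tool_pos: [0.5104, 0.287, 0.0187]
tool_rot: [3.141, 0.0, 1.567]
contact_force: [0.9, -0.9, 0.1]
opening: 0.0206
```

Emit:
{"api": "jog_arm", "payload": {"deltas": [0, -0.15, 0, 0, 0, 0, 0, -0.2, 0.3, 0, 0, 0, 0, -0.2, 0.7, 0, 0, 0, 0, -0.2, 1, 0, 0, 0]}}

```text
time: 17.55
tool_pos: [0.5106, 0.2651, 0.1205]
tool_rot: [-3.142, 0.0, 1.566]
contact_force: [0.6, 0.4, 0.4]
opening: 0.0201
```

Emit:
{"api": "jog_arm", "payload": {"deltas": [-0.5, -1, 0.3, 0, 0, 0, -0.5, -1, 0.3, 0, 0, 0, -0.5, -1, 0.3, 0, 0, 0]}}

```text
time: 17.8
tool_pos: [0.4589, 0.1642, 0.1495]
tool_rot: [3.141, 0.001, 1.567]
contact_force: [1.3, 0.4, -0.3]
opening: 0.02
```

Emit:
{"api": "jog_arm", "payload": {"deltas": [-0.3, -1, 0.3, 0, 0, 0, -0.3, -1, 0.3, 0, 0, 0, -0.3, -1, 0.3, 0, 0, 0]}}

```text
time: 18.05
tool_pos: [0.4288, 0.0634, 0.1797]
tool_rot: [3.141, 0.001, 1.566]
contact_force: [1.0, -0.2, 0.1]
opening: 0.0206
```

Emit:
{"api": "jog_arm", "payload": {"deltas": [0, -1, 0.3, 0, 0, 0, 0, -1, 0.3, 0, 0, 0, 0, -1, 0.3, 0, 0, 0]}}

```text
time: 18.3
tool_pos: [0.4299, -0.0374, 0.2101]
tool_rot: [3.139, 0.002, 1.565]
contact_force: [1.1, -0.0, 1.9]
opening: 0.0202
```

Emit:
{"api": "jog_arm", "payload": {"deltas": [0, -1, 0, 0, 0, 0, 0, -1, 0, 0, 0, 0, 0, -1, 0, 0, 0, 0]}}

```text
time: 18.55
tool_pos: [0.4296, -0.1381, 0.209]
tool_rot: [3.141, 0.002, 1.564]
contact_force: [1.6, 0.1, 0.4]
opening: 0.0199
```

Run:
```python
from h import *
print(robot.observe()["tool_pos"])
T=robot.read_camera("top");S=robot.read_camera("scene")
c=np.array([.5475,.301]);a=.158;R=np.array([[np.cos(a),np.sin(a)],[-np.sin(a),np.cos(a)]])
for n,im,roi in(("top",T,(125,140,215,250)),("scene",S,(335,75,435,155))):
    g=cv2.cvtColor(im,cv2.COLOR_RGB2HSV)
    for b in blobs(im,(0,0,215),(180,40,255),30,500,roi):
        p=plane(n,[b[0]],.015)[0];print(n,b,p.round(3),(R@(p[:2]-c)*1e3).round(1))
print("ash",[ (b[0],plane("top",[b[0]],.012)[0].round(4)) for b in blobs(T,*W,300,3000,(215,120,460,260))])
D=blobs(T,(0,0,0),(180,255,90),60,3000,(335,180,405,210));print("inc",[(b[0],b[1]) for b in D])
o=np.hstack([cv2.resize(T[130:260,110:410],(470,204)),cv2.resize(S[70:172,300:450],(300,204))])
cv2.imwrite("pics/t7.png",cv2.cvtColor(o,cv2.COLOR_RGB2BGR))
```

```text
[ 0.42955798 -0.13809601  0.20900678]
scene (array([389.3, 106.3]), array([385, 103,  10,   7,  52], dtype=int32)) [0.552 0.341 0.015] [10.8 39.1]
scene (array([373.4, 106.7]), array([368, 104,  11,   7,  53], dtype=int32)) [0.512 0.312 0.015] [-33.6  16.4]
scene (array([402.9, 113.3]), array([398, 110,  11,   8,  59], dtype=int32)) [0.602 0.34  0.015] [59.4 29.6]
scene (array([401.1, 127.5]), array([387, 119,  27,  17, 194], dtype=int32)) [0.625 0.286 0.015] [ 74.2 -26.8]
ash [(array([301.2, 192.6]), array([ 5.631e-01, -5.000e-04,  1.200e-02])), (array([371.9, 243. ]), array([ 0.4508, -0.1653,  0.012 ])), (array([403.7, 250.9]), array([ 0.4345, -0.2379,  0.012 ]))]
inc [(array([378.1, 202.4]), array([346, 195,  58,  15, 573], dtype=int32))]
```

View pics/t7.png

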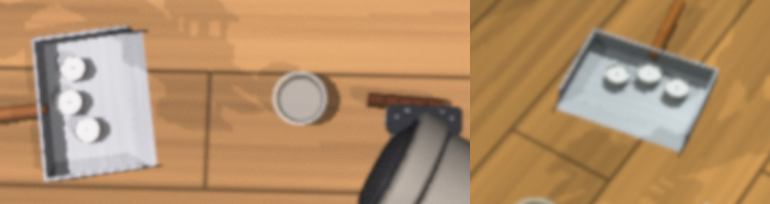

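All three lie flat in the pan, at pan coordinates (59,30), (11,39) and (-34,16) mm. The ashtray and incense holder are where they were.

Emit:
{"api": "jog_arm", "payload": {"deltas": [0, 0, 0, 0, 0, 0, 0, 0, 0, 0, 0, 0, 0, 0, 0, 0, 0, 0]}}

```text
time: 18.9
tool_pos: [0.4301, -0.1322, 0.2087]
tool_rot: [-3.141, -0.0, 1.568]
contact_force: [0.2, -0.2, 0.0]
opening: 0.0204
```

```bash
python3 -c "
from cell import robot
print(robot.hand_in())"
```

```text
the job is handed in; nothing more can be done
None
```

I slid the three tea lights along the bench into the dust pan one at a time, each cradled between the slightly opened fingertips. The job was handed in at about 19 s, with the arm clear of everything.

**Tea lights:** the last pictures show all three flat on the pan floor. Their centres in the pan frame are about (59, 30), (11, 39) and (-34, 16) mm (a, b and c in the order top, middle, bottom of the top view). Those positions come from the scene view at the expected height. My bright-spot mask found none of them in the top view, so that view was checked by eye only.

**Other objects:** the ashtray reads within 0.6 mm of where it started. The visible end of the incense holder is within about a pixel of its first place along its length; its far end was hidden by the gripper. I did not re-measure the mug, but the arm never went near it.

**Forces:** readings at the end of each move stayed within about 2 N, far under the limits.

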